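Clean out the glue pot and pack the glue caddy

ROBOT

A 6-joint arm with a two-finger parallel gripper is mounted at the origin on the work surface. World frame = base frame: x ahead of the robot, y to its left, z up, the work surface at z = 0. Lengths are in m, angles in degrees, forces in N, time in s.
With the tool pointing down it reaches from about 0.25 to 0.725 m from the base axis. Payload 9.7 kg.
Tool frame: the origin (TCP) lies at the very end of the fingers, on their centre line; the grasp point (between the pads) lies 19 mm behind it; y points along the fingers, z is the direction in which the jaws open and shut, and the axes are right-handed (so a half turn about y gives the same grasp; the last joint's range is limited). The gripper opens to 85 mm and grips with 20 to 120 N. Pads are 22 mm wide; open, the fingers measure 114 mm over their backs; the gripper's body (76 mm by 85 mm) begins 54 mm behind the grasp point. The pads swing forward as they close: fully open they stand 13 mm farther back than shut.
Start: joints at [74.141, 4.979, 10.078, 95.1, 0, 90], TCP at [0.15, 0.529, 0.231] pointing down, gripper open.
Joint ranges: [-179.16, 179.16], [-48.56, 103.87], [-65.8, 70.77], [-126.05, 130.52], [-82.76, 87.17], [-180, 180]. Speed limits (degrees/s): [127.2, 127.2, 147.25, 180, 180, 180].

INTERFACE

Orientations are given as a 3x3 rotation matrix whose columns are the frame's x, y, z axes.
In Python, from bench import * gives the robot as it stands. The module is installed in compiled form; this text tells all that it offers. Calls block until the motion is done:
- reach(position, orientation): joint-space move of the TCP to a pose.
- movel(position, v=0.15, rot=None, max_force=None): straight line of the TCP; rot=None keeps the orientation; v is the mean speed in m/s. With max_force (N) it stops when the force on the tool has changed by that much, and returns True; else False.
- move_j(angles): joint-space move.
- grip(opening, newtons=None): finger opening in m; newtons is the grip in N (None keeps the last); returns when the fingers have stopped.
- hold(seconds).
- ik(position, orientation): joint angles nearest the present ones, or None.
- observe(): the state.
- snapshot(name): name is "side" or "top" or "wrist"; returns the picture (420x560x3 uint8, blue, green, red); there is no depth.
- camera_info(name): a dict with "mtx" (3x3 intrinsics, pixels), "origin" and "orientation" of the camera in the world; the wrist camera has in their place "mount" (4x4, takes a point from camera to tool coordinates, whose origin is the TCP and whose axes are the tool frame's). Camera axes: x right, y down, z forward; pixel columns grow to the right and rows downward; lengths in m; the calibration is good to about 2 mm. A picture is of the moment at which its call begins: read the wrist's pose just before it. camera_info takes no time and is no camera call.
A pose or a line that the arm cannot do raises PlanningError and nothing moves.
- hand_in(): hands the job in, once; it reports no verdict.
The state is a dict: "time": time; "qpos": joint angles; "dq": joint speeds; "tau": joint torques, N m; "position": TCP position; "ee_rot": TCP orientation; "wrist_force": force on the tool from outside, world axes, zero at the start; "torque": the same for the moment, N m; "opening": finger opening in m.
Only numpy, scipy, OpenCV 4.12 (cv2) and the standard library are available. Lean on these libraries where they do the work, as an engineer would, in place of code of your own. Each camera call takes 0.05 s, during which the arm holds its last target.

TASK

Gluing is finished, so clean out and pack up the glue things: scrub the dried glue out of the open metal pot with the long brush, five full strokes, each right down to the bottom and back up until the bristles come out at the rim, and stand the brush back in its tin. Stand the pot and every glue bottle on the bench upright in the plywood caddy, one to a pocket and sitting right down on its floor, and swing the caddy's wire keeper bar over to the front until it is home past its spring catch. Leave the plane, the mallet and the pine offcut where they lie.

Things in the scene. Friction and masses are not known exactly. Their poses are not given: they have to be found in the camera images.
- brush: Pot brush, 210 mm, 0.09 kg, standing bristles down in the brush tin. Origin at the middle of the flat bristle end, z along the brush to the handle. Soft bristles 50 mm across from z=0 to 76 mm (their stiff core, which touches things, 44 mm across, 70 mm high), 8 mm wire stem, round light-wood handle 24 mm across from z=137 to 210 mm: grip it there from above.
- tin: Brush tin, an open round steel can fixed on a 100 x 100 x 12 mm plywood foot, screwed to the bench. Origin under the middle of the foot. Can 64 mm outside, 58 mm inside, its inner floor 17 mm and its rim 97 mm above the bench.
- pot: Open round aluminium glue pot standing on the bench, 66 mm outside, 58 mm inside, 100 mm high, inner floor 6 mm thick, 0.25 kg, no handle. Origin at the middle of its underside, z up its axis. Can be gripped across the outside just below the rim.
- bottle1: White plastic glue bottle with an orange cap, 115 mm high, about 0.2 kg. Origin at the middle of its underside, z up. Body 58 mm across up to z=72 mm, round cap 26 mm across from z=79 to 105 mm, nozzle above it. Grip it by the cap (with the fingertips no lower than 80 mm above its underside) or by the body. The one to three bottles are alike; those absent read None.
- bottle2: A second glue bottle like bottle1; may be absent.
- bottle3: A third glue bottle like bottle1; may be absent.
- caddy: Plywood glue caddy, fixed, 86 mm deep (x) by 332 mm wide (y). Origin under its middle; x from front to back, y along the row of four pockets, each 74 x 74 mm inside, centres at x=0, y=-120, -40, 40, 120 mm; any item fits any pocket. Pocket floors 8 mm above the bench, rails and dividers (6 mm) up to 38 mm, end boards (y=+-157 to +-166 mm, 98 mm deep) up to 85 mm.
- keeper (a joint): Angle (rad) of the keeper, a stiffly hinged U of 8 mm wire pivoted outside the end boards at caddy x=36, z=75 mm, axis along y. 0 = shut: level, across the front, at its stop; pi/2 = straight up; starts open over the back at 2.2 to 2.45 (stop 2.55). Stays where left; 1 to 3 N at the bar moves it; the last 0.25 rad is over a spring ball catch (2 to 4 N); shut it reads under 0.05.
- keeper_bar (a point): Middle of the keeper's straight bar, 336 mm of 8 mm round steel wire along caddy y, 92 mm from the pivots. At keeper angle a it is at caddy x = 36 - 92 cos a, z = 75 + 92 sin a (mm). As it swings it clears a seated pot or bottle by about 5 mm or more.
- plane: Bystander: small block plane, steel sole and dark wood, 160 mm long. Leave it alone.
- mallet: Bystander: wooden mallet, about 250 mm long. Leave it alone.
- offcut: Bystander: flat pine offcut, 150 x 70 x 19 mm. Leave it alone.
Not all that is in view belongs to the job. Leave any yellow look-alike of the bottle1 alone. Leave any pink or turquoise look-alike of the pot alone.

How it is judged:
By the outcome, as a careful person would: the job done as asked, in the order asked, and still so for the second after the job is handed in, with the robot touching nothing.
Of bottle1, bottle2, bottle3 only 1 to 3 are there at a start; the rules pass over those that are not, and their reading is None.
At some moment in a run one of pot, bottle1, bottle2, bottle3 may be knocked a few centimetres aside while the robot is not near it.
It also fails if it takes over 210 s, if anything falls off the work surface, if the arm or the gripper's body presses on something with over 40 N, if the wrist force passes 120 N, or if a joint passes its speed limit or range.

## Working session

There is one attempt and no reset: what is moved stays moved. The work goes in short steps, each a Python script; the robot and the scene stay as the last script left them, time stands still between calls to the robot, and variables do not carry over. Pictures are saved under pics/ and viewed, and the job is handed in when it is done.

```bash
mkdir -p pics; ls; python3 - <<'E'
from bench import *
import cv2, numpy as np
np.set_printoptions(precision=4,suppress=True)
for n in ("side","top","wrist"):
    cv2.imwrite(f"pics/a_{n}.png",snapshot(n)); print(n,camera_info(n))
s=observe(); print(s)
E
```

```text
pics
side {'mtx': array([[542.8983,   0.    , 275.5593],
       [  0.    , 542.8983, 210.6788],
       [  0.    ,   0.    ,   1.    ]]), 'origin': array([ 0.0129, -0.92  ,  0.9156]), 'orientation': array([[ 0.855 , -0.3174,  0.4101],
       [-0.5185, -0.5409,  0.6623],
       [ 0.0116, -0.7789, -0.6271]])}
top {'mtx': array([[394.1878,   0.    , 276.7006],
       [  0.    , 394.1878, 203.9281],
       [  0.    ,   0.    ,   1.    ]]), 'origin': array([ 0.4412, -0.0289,  1.2248]), 'orientation': array([[-0.0218, -0.9947,  0.1001],
       [-0.9997,  0.0205, -0.0139],
       [ 0.0118, -0.1004, -0.9949]])}
wrist {'mtx': array([[315.0291,   0.    , 275.0893],
       [  0.    , 315.0291, 209.1668],
       [  0.    ,   0.    ,   1.    ]]), 'mount': array([[-0.0008,  0.9484,  0.3171, -0.0815],
       [-0.0007, -0.3171,  0.9484, -0.1433],
       [ 1.    ,  0.0006,  0.0009,  0.    ],
       [ 0.    ,  0.    ,  0.    ,  1.    ]])}
{'time': 0.15, 'qpos': array([74.1411,  5.005 , 10.0477, 95.099 ,  0.0008, 89.9991]), 'dq': array([ 0.0587, -0.0538,  0.1298,  0.117 , -0.0289, -0.0181]), 'tau': array([ -0.0002, -52.0763,  46.5043,   0.0139,   0.    ,  -0.    ]), 'position': array([0.1503, 0.5289, 0.2308]), 'ee_rot': array([[ 0.9619, -0.0003,  0.2733],
       [-0.2733, -0.0009,  0.9619],
       [-0.    , -1.    , -0.001 ]]), 'wrist_force': array([ 0.3253,  0.0317, -0.0826]), 'torque': array([-0.0504, -0.0079,  0.0238]), 'opening': 0.08547787888374286}
```

View pics/a_top.png

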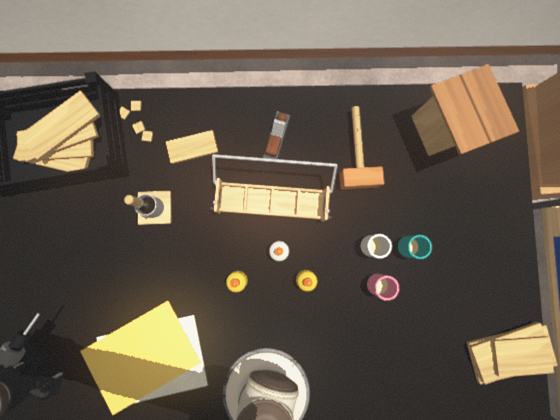

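View pics/a_side.png

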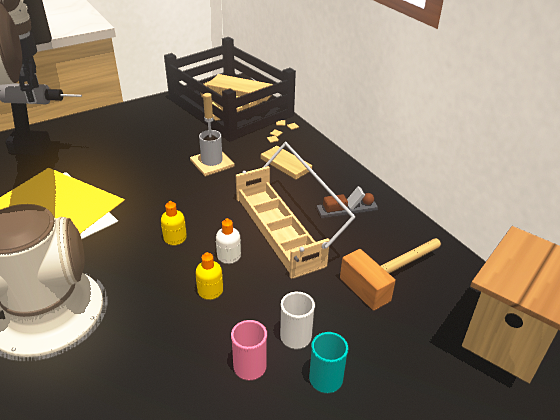

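View pics/a_wrist.png

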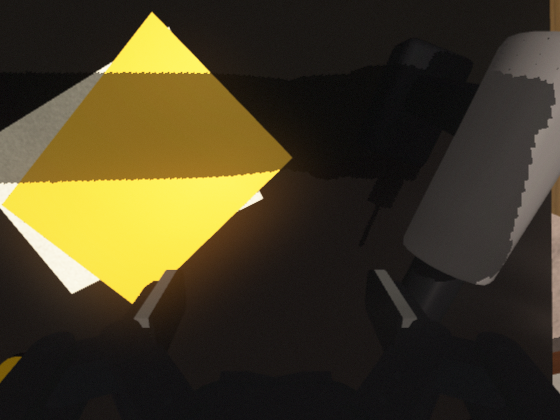

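Top view: white bottle near (279,251), grey pot (377,246), caddy (272,200), keeper bar along (215,157)-(336,165), tin (148,206), brush handle top (131,201). I'll zoom in for details.

```bash
cat > h.py <<'E'
import cv2, numpy as np
from bench import *
np.set_printoptions(precision=4,suppress=True)
def ray(cam,uv):
    c=camera_info(cam); d=c["orientation"]@np.linalg.inv(c["mtx"])@np.array([uv[0],uv[1],1.]); return np.array(c["origin"]),d/np.linalg.norm(d)
def onz(cam,uv,z):
    o,d=ray(cam,uv); return o+d*(z-o[2])/d[2]
def tri(uvt,uvs):
    o1,d1=ray("top",uvt); o2,d2=ray("side",uvs)
    A=np.stack([d1,-d2],1); t=np.linalg.lstsq(A,o2-o1,rcond=None)[0]
    p,q=o1+t[0]*d1,o2+t[1]*d2
    return (p+q)/2, np.linalg.norm(p-q)
def proj(cam,p):
    c=camera_info(cam); q=c["orientation"].T@(np.array(p)-c["origin"]); q=c["mtx"]@q; return q[:2]/q[2]
E
python3 - <<'E'
import cv2
t=cv2.imread('pics/a_top.png'); s=cv2.imread('pics/a_side.png')
def crop(im,x0,y0,x1,y1,k,n): cv2.imwrite(n,cv2.resize(im[y0:y1,x0:x1],None,fx=k,fy=k,interpolation=cv2.INTER_CUBIC))
crop(t,200,140,400,300,4,'pics/b_t1.png')
crop(t,110,180,190,240,8,'pics/b_t2.png')
crop(s,150,80,360,240,3.8,'pics/b_s1.png')
crop(s,150,190,360,400,2.8,'pics/b_s2.png')
E
```

```text
(no output)
```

View pics/b_t1.png

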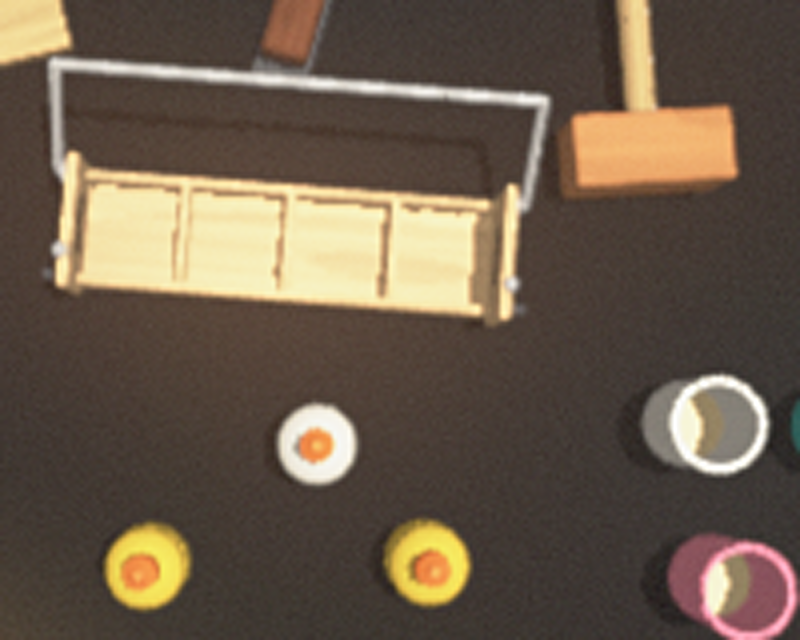

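View pics/b_t2.png

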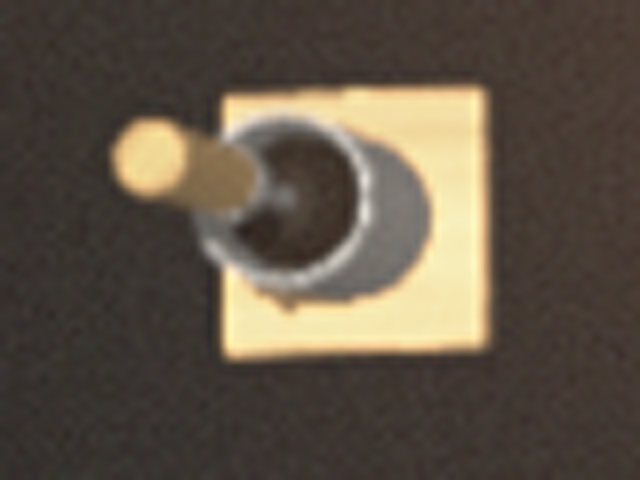

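View pics/b_s1.png

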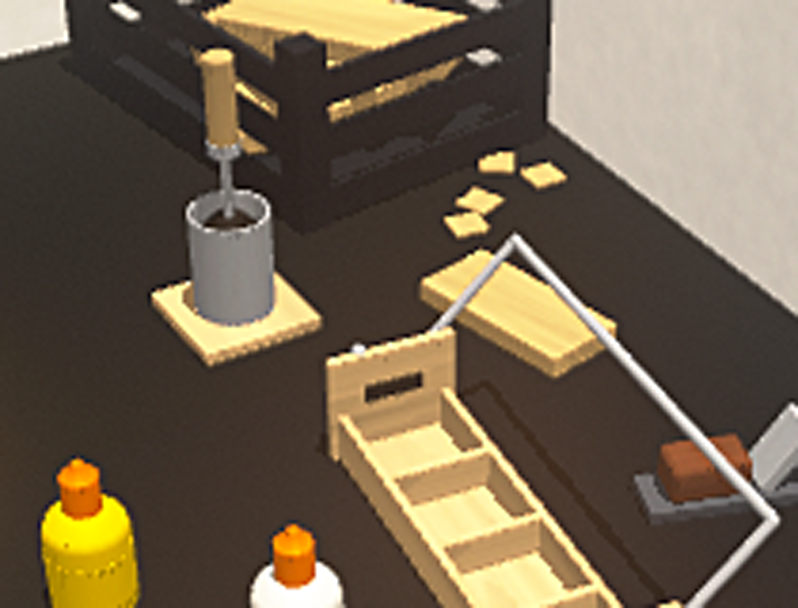

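View pics/b_s2.png

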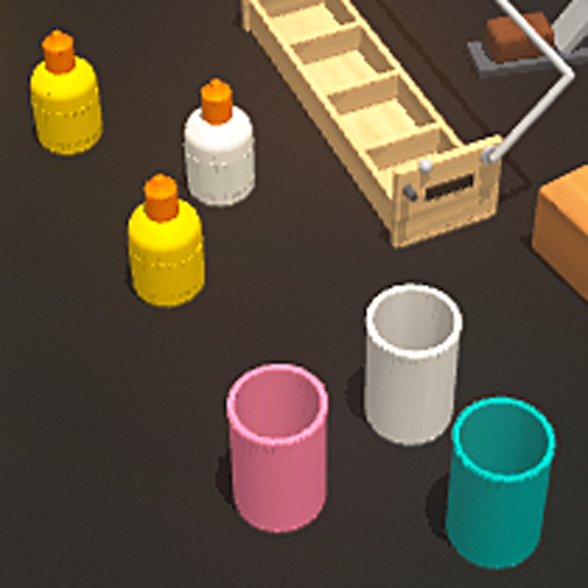

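Zooms: one white bottle with the cap at t1 crop (316,445), pot rim ellipse centred at (719,425), bar from (55,65) to (547,100), caddy end boards at u≈68 and u≈508. The brush leans slightly.

```bash
python3 - <<'E'
from h import *
t=cv2.imread('pics/a_top.png'); s=cv2.imread('pics/a_side.png')
def z1(u,v): return ((u+.5)/4-.5+200,(v+.5)/4-.5+140)
def z2(u,v): return ((u+.5)/8-.5+110,(v+.5)/8-.5+180)
def zs(u,v): return ((u+.5)/3.8-.5+150,(v+.5)/3.8-.5+80)
def zs2(u,v): return ((u+.5)/2.8-.5+150,(v+.5)/2.8-.5+190)
print("bottle nozzle",onz("top",z1(316,445),.11), "side nozzle tri",tri(z1(316,443),zs2(215,82)))
# body mask white -> base
print("bottle body mid z.07",onz("top",z1(317,444),.072))
# pot rim ellipse top
roi=t[225:265,355:395].astype(int); m=((roi.min(2)>200)).astype(np.uint8)
c,_=cv2.findContours(m,cv2.RETR_EXTERNAL,cv2.CHAIN_APPROX_NONE); c=max(c,key=len)
e=cv2.fitEllipse(c); print(e); print("pot rim",onz("top",(e[0][0]+355,e[0][1]+225),.1), tri((e[0][0]+355,e[0][1]+225),zs2(414,321)))
P=dict(barL=(55,65),barR=(547,100))
print("bar tri L",tri(z1(55,65),zs(514,238)),"R",tri(z1(547,100),zs(776,519)))
# caddy corners (endboard tops z .085)
for n,p in dict(LB=(73,153),LF=(68,288),RB=(513,186),RF=(506,318)).items(): print(n,onz("top",z1(*p),.085))
print("railFL",onz("top",z1(80,286),.038),"railFR",onz("top",z1(475,311),.038))
# tin
print("tin rim",onz("top",z2(282,203),.097)); 
print("foot corners",[onz("top",z2(*p),.012)[:2] for p in [(223,93),(487,88),(490,350),(227,358)]])
print("brush top",onz("top",z2(150,158),.227),tri(z2(150,158),zs(217,57)))
print("stem/handle bottom",tri(z2(237,182),zs(223,147)))
E
```

```text
bottle nozzle [ 0.4207 -0.047   0.11  ] side nozzle tri (array([ 0.4219, -0.0467,  0.118 ]), np.float64(0.0007671859756257115))
bottle body mid z.07 [ 0.4207 -0.0483  0.072 ]
((24.172130584716797, 20.726470947265625), (22.522968292236328, 23.141246795654297), 142.44818115234375)
pot rim [ 0.4288 -0.3336  0.1   ] (array([ 0.4294, -0.3335,  0.1016]), np.float64(0.0013682996091215305))
bar tri L (array([0.6878, 0.1287, 0.1473]), np.float64(0.0011267975731289826)) R (array([ 0.6566, -0.2127,  0.146 ]), np.float64(0.0008894578218538374))
LB [0.6359 0.1253 0.085 ]
LF [0.5371 0.1296 0.085 ]
RB [ 0.6051 -0.1956  0.085 ]
RF [ 0.5087 -0.1871  0.085 ]
railFL [0.5423 0.1271 0.038 ] railFR [ 0.5172 -0.1704  0.038 ]
tin rim [0.5596 0.3331 0.097 ]
foot corners [array([0.6116, 0.3836]), array([0.6115, 0.2819]), array([0.5102, 0.2803]), array([0.5092, 0.3806])]
brush top [0.5611 0.3332 0.227 ] (array([0.561, 0.332, 0.23 ]), np.float64(0.0006040387250050333))
stem/handle bottom (array([0.56  , 0.3288, 0.1587]), np.float64(0.0011444354711952448))
```

```bash
cat >> h.py <<'E'
def Rd(ang):
    """tool down, jaw axis at world angle ang (deg)"""
    a=np.radians(ang); z=np.array([np.cos(a),np.sin(a),0]); y=np.array([0,0,-1.]); return np.stack([np.cross(y,z),y,z],1)
def rad(p): return np.degrees(np.arctan2(p[1],p[0]))
def st(tag=""):
    s=observe(); print(tag,round(s["time"],1),s["position"],"F",s["wrist_force"],"op",round(s["opening"],4))
    return s
def pic(n,f): im=snapshot(n); cv2.imwrite("pics/"+f,im); return im
E
python3 - <<'E'
from h import *
p=np.array([0.5607,0.3315]); R=Rd(rad(p))
for q in ([*p,.36],[*p,.182],[.429,-.334,.36],[.429,-.334,.171]): print(ik(q,Rd(rad(q))))
reach([*p,.30],R); 
grip(.06,40)
movel([*p,.182],.12,max_force=8); st("down")
grip(0.0,60); st("grip")
print(movel([*p,.33],.12)); st("up")
pic("top","c_top.png"); pic("side","c_side.png"); pic("wrist","c_wrist.png")
E
```

```text
[ 30.5927  28.6309  54.7193 116.0884   0.      90.    ]
[30.5927 18.6057 20.4919 91.8861  0.     90.    ]
[-37.9027   9.6203  30.0727 110.4524   0.      90.    ]
[-37.9027   3.2824   1.604   88.3216   0.      90.    ]
down 3.3 [0.561  0.3317 0.183 ] F [ 0.1508  0.2154 -0.7973] op 0.0602
grip 3.8 [0.561  0.3317 0.1826] F [ 0.5146 -0.3486  3.1394] op 0.0227
False
up 5.2 [0.5606 0.3315 0.3294] F [-0.1951  0.5092 -1.3832] op 0.0226
```

View pics/c_top.png

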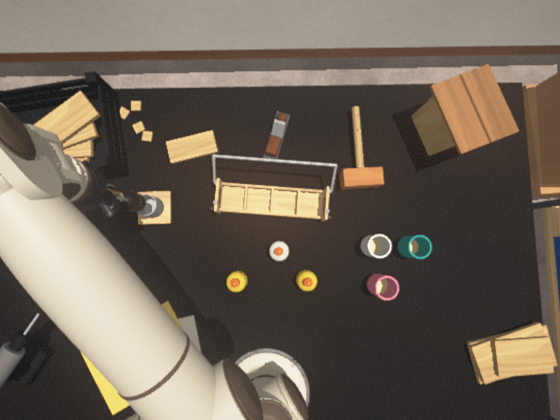

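View pics/c_side.png

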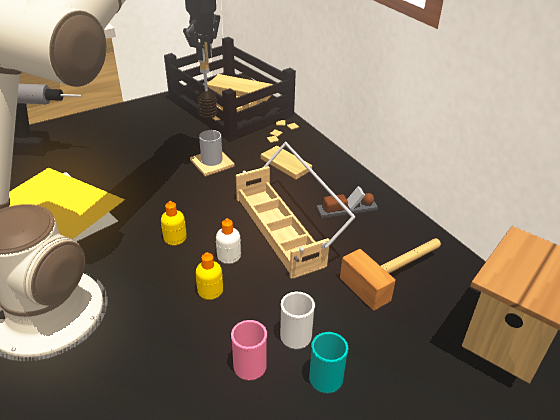

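View pics/c_wrist.png

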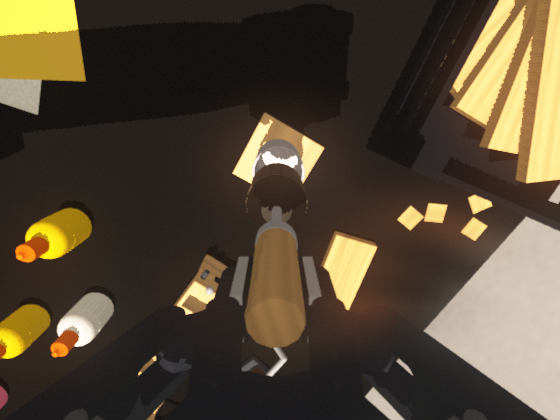

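Brush lifted, lying in the middle of the jaws (wrist view bristles around (277,190)); only one white bottle exists; pot unmoved at (377,246). I'll compare the brush's axis with what's expected for straight down.

```bash
python3 - <<'E'
from h import *
c=camera_info("wrist"); M=np.linalg.inv(c["mount"])
def pw(p):
    q=M@np.array([*p,1.]); q=c["mtx"]@q[:3]; return q[:2]/q[2]
for z in (0,.076,.137,.21): print(z,pw([0,.165-z,0]))
for sx in(-.025,.025): print(pw([sx,.165,0]),pw([0,.165,sx]))
im=cv2.imread('pics/c_wrist.png'); cv2.imwrite('pics/d.png',cv2.resize(im[100:350,180:380],None,fx=3,fy=2.4*1))
sd=cv2.imread('pics/c_side.png')
cv2.imwrite('pics/d2.png',cv2.resize(sd[0:180,130:290],None,fx=3.3,fy=3.3))
for z in (0,.076,.137): print("side",proj("side",[.5606,.3315,.3294-.165+z]))
E
```

```text
0 [274.8722 189.12  ]
0.076 [274.8674 214.0466]
0.137 [274.8609 247.8637]
0.21 [274.8446 331.5544]
[274.8876 164.5332] [250.1207 189.1042]
[274.8576 212.5135] [299.6205 189.1359]
side [208.153  116.0617]
side [206.3027  91.2481]
side [204.729   70.1425]
```

View pics/d.png

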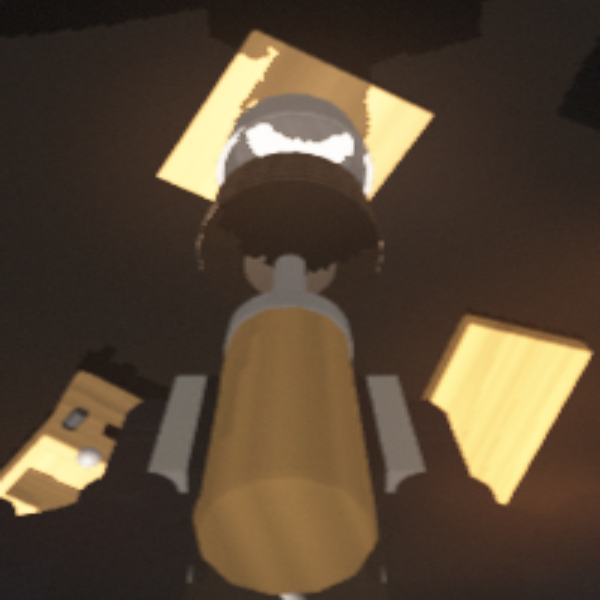

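View pics/d2.png

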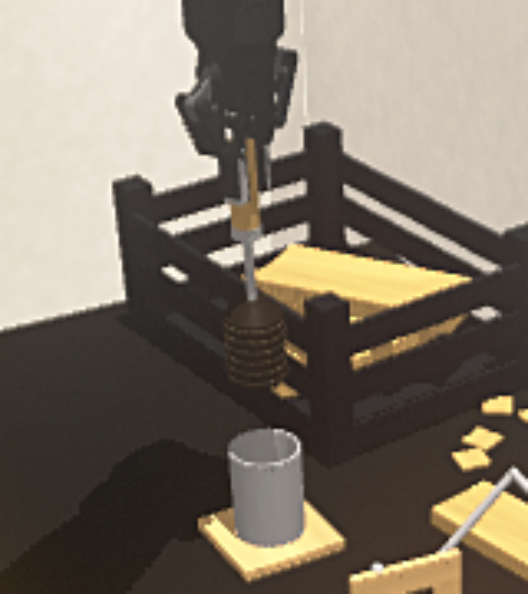

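```bash
python3 - <<'E'
from h import *
pot=np.array([.4288,-.3336]); u=pot/np.linalg.norm(pot); p=pot-.003*u
movel([.5,.0,.345],.3,rot=Rd(0)); movel([*p,.345],.3,rot=Rd(rad(p)))
movel([*p,.281],.15)   # brush bottom 0.116
hold(.3); s=st("above pot")
w=pic("wrist","e_wrist.png"); sd=pic("side","e_side.png")
cv2.imwrite('pics/e1.png',cv2.resize(w[60:300,180:380],None,fx=3,fy=2.4))
cv2.imwrite('pics/e2.png',cv2.resize(sd[220:400,220:360],None,fx=4,fy=3.3))
E
```

```text
above pot 8.7 [ 0.4266 -0.3319  0.2817] F [-0.3605  0.0296 -1.5448] op 0.023
```

View pics/e1.png

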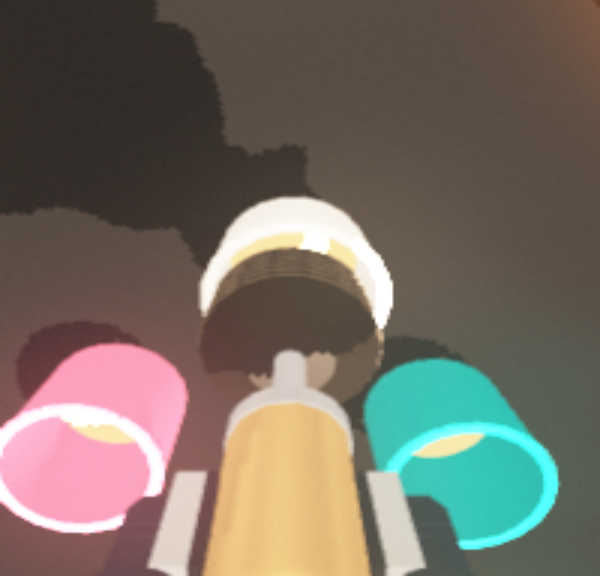

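View pics/e2.png

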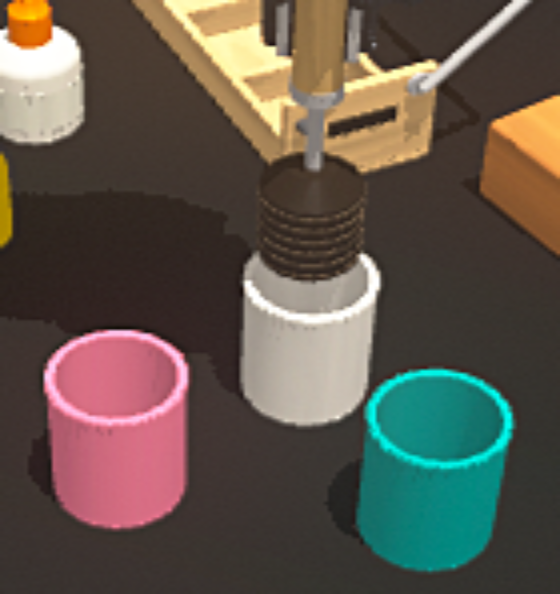

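Bristles are within about 1–2 mm of the pot's axis in both views (wrist: 293 vs 296; side: 313 vs 311). Scrubbing now.

```bash
python3 - <<'E'
from h import *
p=np.array([.4266,-.3319])
for i in range(5):
    r=movel([*p,.1655],.1,max_force=10); s=st(f"stroke {i} stop={r}")
    if s["position"][2]>.18: print("early stop"); break
    hold(.15)
    movel([*p,.283],.13); hold(.1); st("up")
w=pic("wrist","f_wrist.png"); sd=pic("side","f_side.png")
cv2.imwrite('pics/f1.png',cv2.resize(w[60:300,180:380],None,fx=3,fy=2.4))
cv2.imwrite('pics/f2.png',cv2.resize(sd[220:400,220:360],None,fx=4,fy=3.3))
E
```

```text
stroke 0 stop=True 9.9 [ 0.4265 -0.332   0.1704] F [ 1.1226 -0.8703  1.3592] op 0.0226
up 11.1 [ 0.4264 -0.3317  0.282 ] F [ 0.7911  0.3991 -1.2273] op 0.0223
stroke 1 stop=True 12.2 [ 0.426  -0.3316  0.1698] F [-0.4408 -1.0019  0.6318] op 0.0223
up 13.4 [ 0.4264 -0.3317  0.282 ] F [ 0.0494  1.0373 -1.7289] op 0.0227
stroke 2 stop=True 14.5 [ 0.4261 -0.3316  0.1692] F [-0.4652 -1.7623  0.2975] op 0.0226
up 15.8 [ 0.4264 -0.3317  0.282 ] F [-0.4237  0.5339 -0.4951] op 0.0227
stroke 3 stop=True 16.8 [ 0.4258 -0.3313  0.1688] F [0.144  0.1608 3.3609] op 0.023
up 18.1 [ 0.4264 -0.3317  0.2821] F [-0.2786 -0.235  -0.9574] op 0.0229
stroke 4 stop=True 19.2 [ 0.4262 -0.3315  0.1689] F [-0.009   0.1746  6.0292] op 0.0225
up 20.5 [ 0.4264 -0.3317  0.2821] F [ 0.2059 -0.1155 -1.2385] op 0.0228
```

View pics/f2.png

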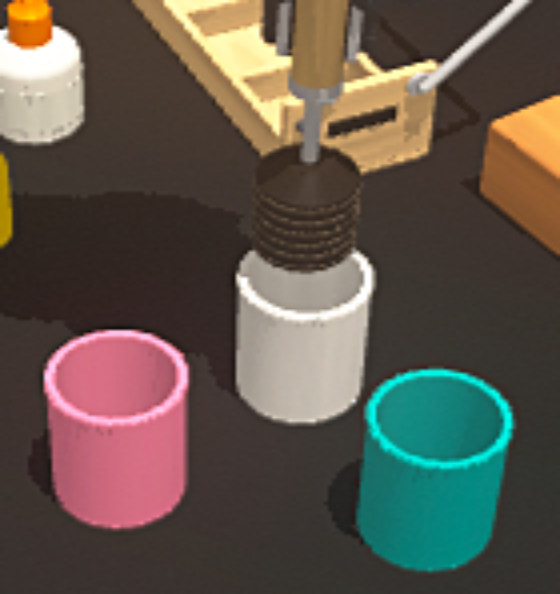

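View pics/f1.png

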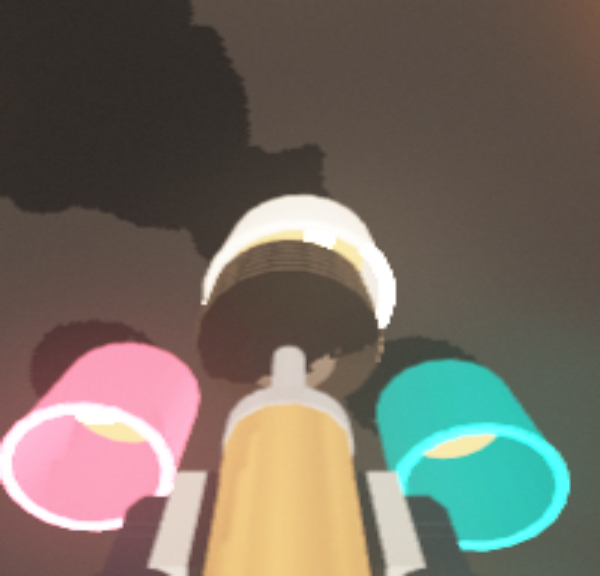

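Bristles fully out of the pot; all strokes bottomed at the floor height (~5–6 mm). The pot moved only about 1.5 mm. Returning the brush.

```bash
python3 - <<'E'
from h import *
p=np.array([.559,.3290])
movel([.4266,-.3319,.345],.2)
movel([.5,.0,.345],.3,rot=Rd(0)); movel([*p,.345],.3,rot=Rd(rad(p)))
movel([*p,.279],.15) # bottom ~.115
hold(.3); s=st("above tin")
w=pic("wrist","g_wrist.png"); sd=pic("side","g_side.png")
cv2.imwrite('pics/g1.png',cv2.resize(w[60:300,180:380],None,fx=3,fy=2.4))
cv2.imwrite('pics/g2.png',cv2.resize(sd[60:200,150:270],None,fx=5,fy=4))
E
```

```text
above tin 24.5 [0.5592 0.3291 0.2797] F [ 0.5477  0.0851 -1.458 ] op 0.0228
```

View pics/g1.png

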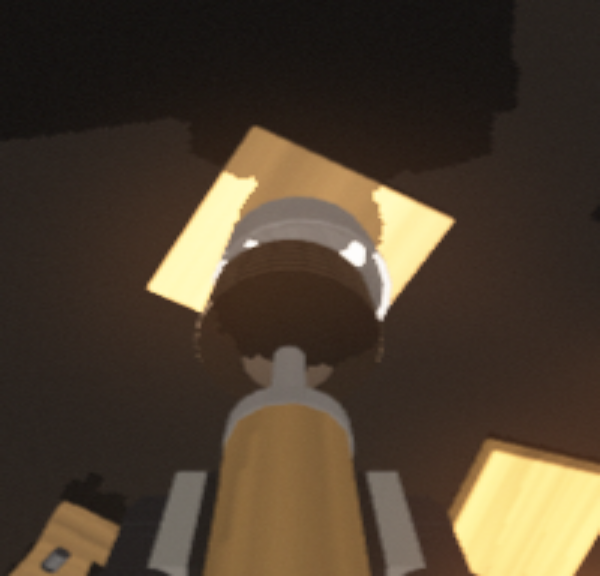

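View pics/g2.png

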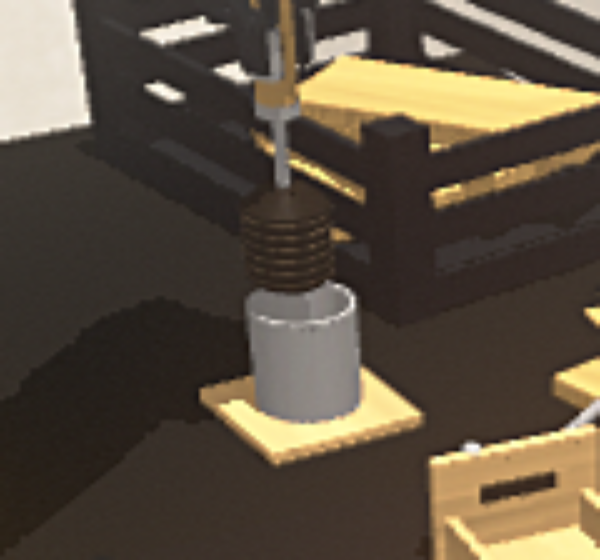

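```bash
python3 - <<'E'
from h import *
print("axis bottom",proj("side",[.5592,.3291,.116]),"measured bristle bottom centre",150+288/5)
for t in ([.5596,.3331,.097],[.5606,.3316,.097]): print("tin proj side",proj("side",t),"meas",150+301.5/5,60+308/4)
def z2(u,v): return ((u+.5)/8-.5+110,(v+.5)/8-.5+180)
print(tri(z2(282,203),(150+301.5/5-.4,60+308/4-.4)))
# ellipse of tin rim in initial top picture zoom
a=cv2.imread('pics/a_top.png'); cv2.imwrite('pics/g3.png',cv2.resize(a[185:230,130:180],None,fx=12,fy=12,interpolation=cv2.INTER_CUBIC))
s0=cv2.imread('pics/c_side.png'); cv2.imwrite('pics/g4.png',cv2.resize(s0[120:180,180:240],None,fx=10,fy=10,interpolation=cv2.INTER_CUBIC))
E
```

```text
axis bottom [209.1963 131.5696] measured bristle bottom centre 207.6
tin proj side [209.1435 136.6453] meas 210.3 137.0
tin proj side [209.6845 136.7888] meas 210.3 137.0
(array([0.5605, 0.3326, 0.0971]), np.float64(0.002210892537582971))
```

View pics/g3.png

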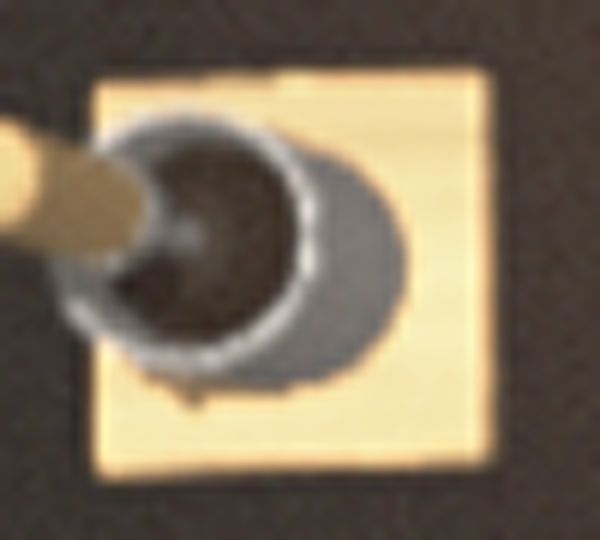

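View pics/g4.png

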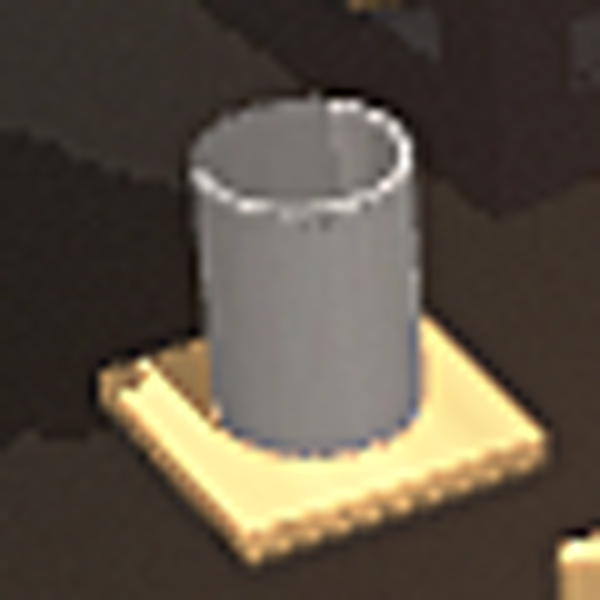

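```bash
python3 - <<'E'
from h import *
p=np.array([.5643,.3288]); R=Rd(rad([.559,.329]))
movel([*p,.279],.1); hold(.2)
w=pic("wrist","h_wrist.png"); sd=pic("side","h_side.png")
cv2.imwrite('pics/h.png',np.hstack([cv2.resize(w[80:280,200:360],(400,500)),cv2.resize(sd[80:170,170:250],(400,450),interpolation=cv2.INTER_CUBIC)[:500] if 0 else cv2.copyMakeBorder(cv2.resize(sd[80:170,170:250],(400,450),interpolation=cv2.INTER_CUBIC),0,50,0,0,0)]))
E
```

```text
(no output)
```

View pics/h.png

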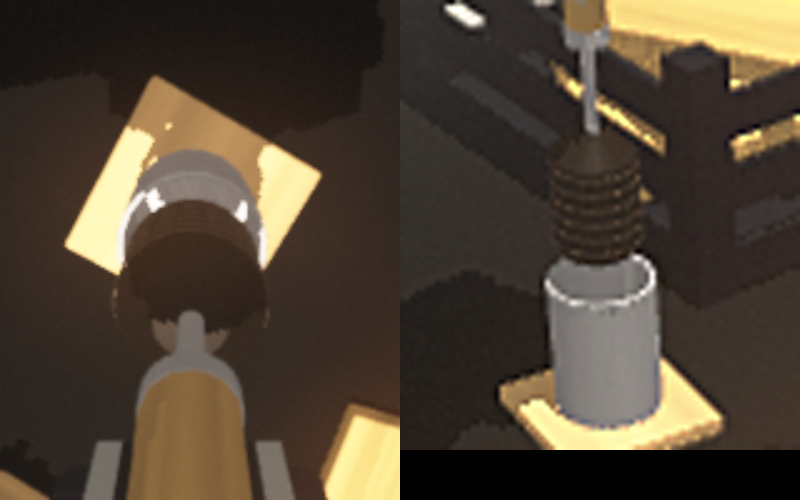

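Now centred within 1–2 mm in both views (wrist 191 vs 193; side 597 vs 601). Lowering.

```bash
python3 - <<'E'
from h import *
p=np.array([.5643,.3288])
r=movel([*p,.178],.08,max_force=8); s=st(f"down {r}")
if s["position"][2]<.19:
    grip(.06); hold(.3); st()
    movel([*p,.34],.15)
    hold(.2)
    t=pic("top","i_top.png"); sd=pic("side","i_side.png")
E
```

```text
down True 26.3 [0.564  0.3287 0.1799] F [-0.8178  0.4653  5.299 ] op 0.0223
 27.0 [0.5636 0.3284 0.1784] F [ 0.9994 -0.0251  0.3429] op 0.06
```

View pics/i_side.png

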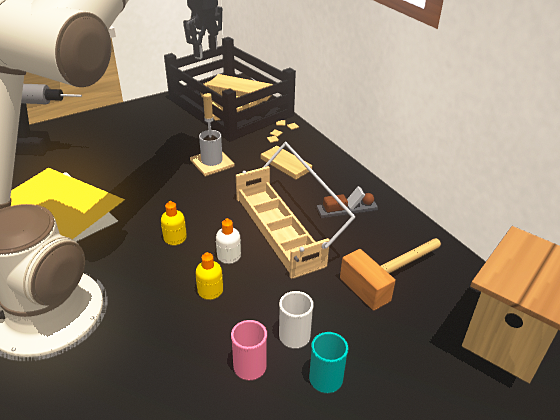

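View pics/i_top.png

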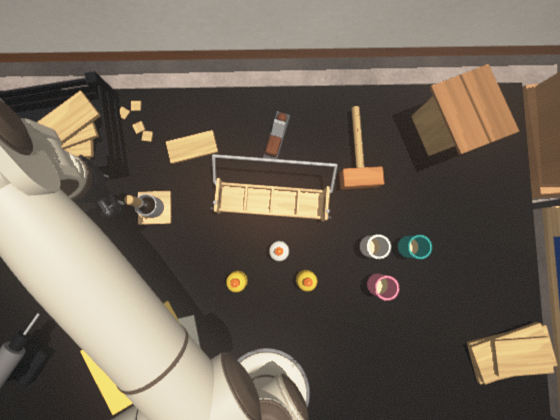

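```bash
cat >> h.py <<'E'
def potpos(t):
    roi=t[225:270,345:397].astype(int); m=((roi.min(2)>195)).astype(np.uint8)
    c,_=cv2.findContours(m,cv2.RETR_EXTERNAL,cv2.CHAIN_APPROX_NONE); c=max(c,key=len)
    e=cv2.fitEllipse(c); return onz("top",(e[0][0]+345,e[0][1]+225),.1), e[1]
def botpos(t):
    # orange cap near white body
    hsv=cv2.cvtColor(t,cv2.COLOR_BGR2HSV); roi=hsv[225:275,255:300]
    m=cv2.inRange(roi,(3,120,120),(20,255,255)); n,l,s,c=cv2.connectedComponentsWithStats(m)
    i=1+np.argmax(s[1:,4]); uv=c[i]+(255,225); return uv,onz("top",uv,.107),s[i,4]
E
python3 - <<'E'
from h import *
t=cv2.imread('pics/i_top.png'); print(potpos(t)); print(botpos(t))
pot=potpos(t)[0][:2]
grip(.085); 
movel([.5,.0,.3],.3,rot=Rd(0)); q=[*pot,.22]; movel(q,.3,rot=Rd(rad(pot)))
hold(.2); w=pic("wrist","j_wrist.png"); sd=pic("side","j_side.png"); st()
cv2.imwrite('pics/j.png',np.hstack([cv2.resize(w,(480,360)),cv2.resize(sd[240:400,220:360],(315,360))]))
E
```

```text
(array([ 0.4274, -0.331 ,  0.1   ]), (22.365922927856445, 23.0705623626709))
(array([278.4444, 250.8704]), array([ 0.4207, -0.0465,  0.107 ]), np.int32(54))
 31.9 [ 0.4277 -0.3305  0.2203] F [ 0.7918  0.5644 -0.3357] op 0.0848
```

View pics/j.png

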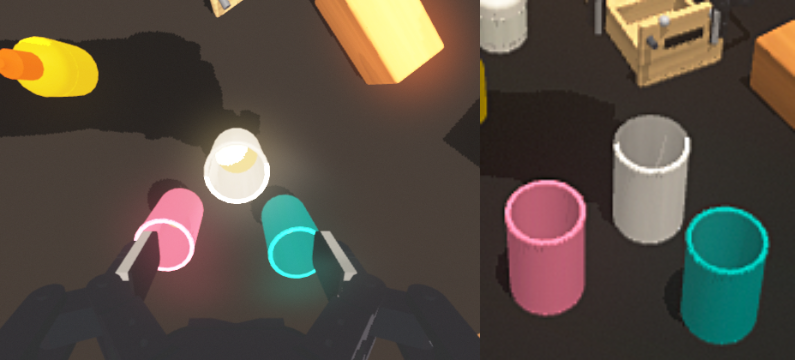

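Pot rim at full-res wrist (276,203), exactly where expected for a centred pot (275,203). The jaw line is clear of the look-alikes. Grasping.

```bash
python3 - <<'E'
from h import *
p=np.array([.4274,-.331])
r=movel([*p,.060],.12,max_force=8); st(f"down {r}")
grip(0.,50); hold(.2); st("grip")
r=movel([*p,.17],.12); st("lift")
w=pic("wrist","k_wrist.png"); sd=pic("side","k_side.png")
cv2.imwrite('pics/k.png',np.hstack([cv2.resize(w,(480,360)),cv2.resize(sd[180:400,180:372],(315,360))]))
E
```

```text
down False 33.4 [ 0.4278 -0.3313  0.0608] F [-0.0914 -0.5256 -1.4658] op 0.0849
grip 33.9 [ 0.4278 -0.3313  0.0611] F [-0.4522  1.6489  5.3625] op 0.0658
lift 35.0 [ 0.4271 -0.3308  0.169 ] F [-0.7353  0.1313 -1.7374] op 0.0655
```

View pics/k.png

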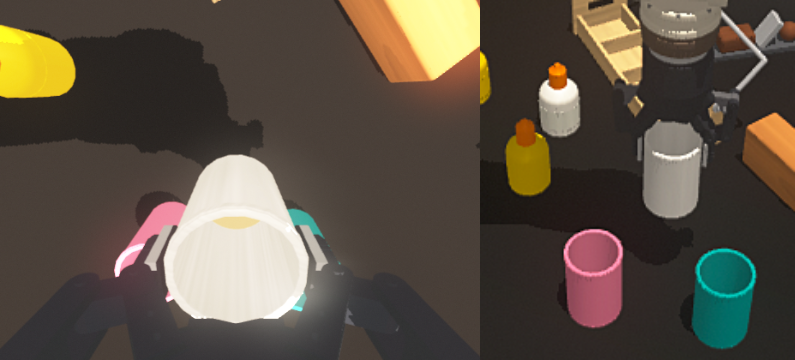

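```bash
python3 - <<'E'
import cv2
t=cv2.imread('pics/a_top.png'); s=cv2.imread('pics/a_side.png')
cv2.imwrite('pics/l1.png',cv2.resize(t[176:222,210:335],None,fx=6.4,fy=6.4,interpolation=cv2.INTER_CUBIC))
cv2.imwrite('pics/l2.png',cv2.resize(s[160:280,230:335],None,fx=5,fy=5,interpolation=cv2.INTER_CUBIC))
E
```

```text
(no output)
```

View pics/l1.png

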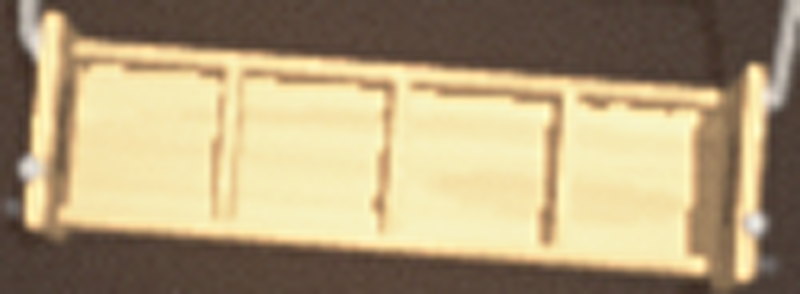

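View pics/l2.png

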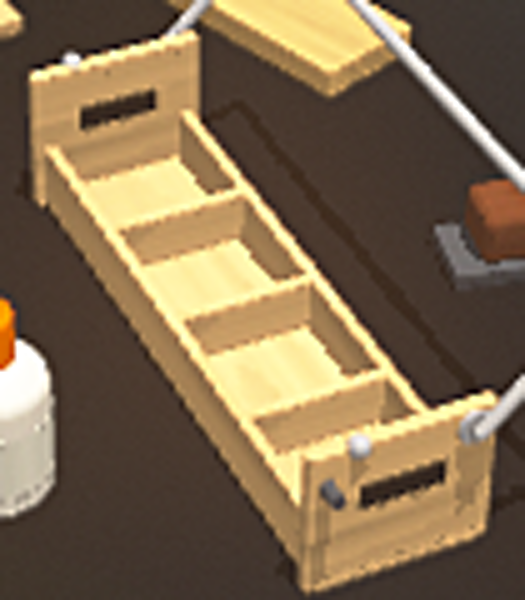

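```bash
python3 - <<'E'
from h import *
f=lambda u,v:((u+.5)/6.4-.5+210,(v+.5)/6.4-.5+176)
g=lambda u,v:((u+.5)/5-.5+230,(v+.5)/5-.5+160)
F=onz("top",f(392,252.6),.038);B=onz("top",f(403,67.8),.038); print(F,B,(F+B)/2,np.linalg.norm(F-B))
for a,b in (((232,65),(228,218)),((402,80),(389,235)),((570,92),(558,248))): print([onz("top",f(*q),.038)[:2] for q in (a,b)])
# side: front rail & back rail mid divider
print("side mid divider", onz("side",g(189,322),.038),onz("side",g(310,281),.038))
# predicted junction positions w/ C
a=np.radians(-5.2); X=np.array([np.cos(a),np.sin(a)]);Y=np.array([-np.sin(a),np.cos(a)])
C=np.array([.5717,-.032]); 
for n,y in (("L",161.5),("R",-161.5)): 
  for x in(-49,49): print(n,x,C+X*x/1e3+Y*y/1e3)
E
```

```text
[ 0.5273 -0.027   0.038 ] [ 0.6151 -0.034   0.038 ] [ 0.5712 -0.0305  0.038 ] 0.088118934483927
[array([0.6181, 0.0471]), array([0.5452, 0.05  ])]
[array([ 0.6093, -0.0334]), array([ 0.5356, -0.0257])]
[array([ 0.6019, -0.113 ]), array([ 0.5278, -0.1053])]
side mid divider [ 0.5417 -0.0282  0.038 ] [ 0.6114 -0.0316  0.038 ]
L -49 [0.5375 0.1333]
L 49 [0.6351 0.1244]
R -49 [ 0.5083 -0.1884]
R 49 [ 0.6059 -0.1973]
```

```bash
cat >> h.py <<'E'
AC=-5.2; _a=np.radians(AC); CX=np.array([np.cos(_a),np.sin(_a)]);CY=np.array([-np.sin(_a),np.cos(_a)]); CC=np.array([.572,-.0308])
def cad(x,y): return CC+CX*x+CY*y
E
python3 - <<'E'
from h import *
p=cad(0,-.04); print(p, ik([*p,.19],Rd(AC)))
movel([.4274,-.331,.2],.15)
movel([*p,.2],.25,rot=Rd(AC))
movel([*p,.112],.12) # bottom .052
hold(.2); st()
w=pic("wrist","m_wrist.png"); sd=pic("side","m_side.png"); t=pic("top","m_top.png")
cv2.imwrite('pics/m.png',np.hstack([cv2.resize(w[0:300,80:480],(480,360)),cv2.resize(sd[140:300,210:350],(315,360),interpolation=cv2.INTER_CUBIC)]))
E
```

```text
[ 0.5684 -0.0706] [-7.0842  7.4475  8.1816 90.7341  0.     88.1158]
 37.8 [ 0.5688 -0.0707  0.1128] F [ 0.3549  0.1599 -3.0026] op 0.0656
```

View pics/m.png

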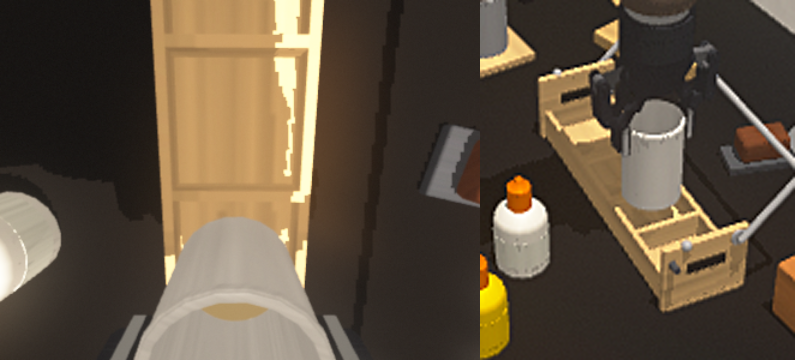

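Pot is centred between the rails in the wrist view (235 vs 236). Lowering under force watch.

```bash
python3 - <<'E'
from h import *
p=cad(0,-.04)
r=movel([*p,.0675],.06,max_force=10); s=st(f"down {r}")
w=pic("wrist","n_wrist.png"); sd=pic("side","n_side.png")
cv2.imwrite('pics/n.png',np.hstack([cv2.resize(w[0:300,80:480],(480,360)),cv2.resize(sd[140:300,210:350],(315,360),interpolation=cv2.INTER_CUBIC)]))
E
```

```text
down True 38.6 [ 0.5677 -0.0705  0.0691] F [-2.2278  1.0962  5.0472] op 0.0658
```

View pics/n.png

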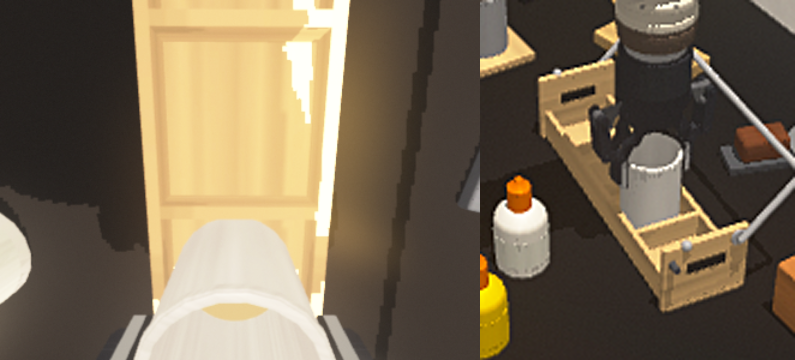

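```bash
python3 - <<'E'
from h import *
p=cad(0,-.04)
grip(.085); hold(.2); st("open")
movel([*p,.24],.15)
reach([.35,-.2,.26],Rd(-30)); hold(.2)
t=pic("top","o_top.png"); sd=pic("side","o_side.png")
print(botpos(t)); st()
cv2.imwrite('pics/o.png',np.hstack([cv2.resize(t[140:300,180:400],(480,360)),cv2.resize(sd[140:300,210:350],(315,360),interpolation=cv2.INTER_CUBIC)]))
E
```

```text
open 39.3 [ 0.5671 -0.0705  0.0683] F [0.3689 0.1955 0.5998] op 0.0845
(array([278.4909, 250.9273]), array([ 0.4205, -0.0466,  0.107 ]), np.int32(55))
 41.9 [ 0.3506 -0.1997  0.2597] F [-0.2818 -0.9853  1.2329] op 0.0849
```

View pics/o.png

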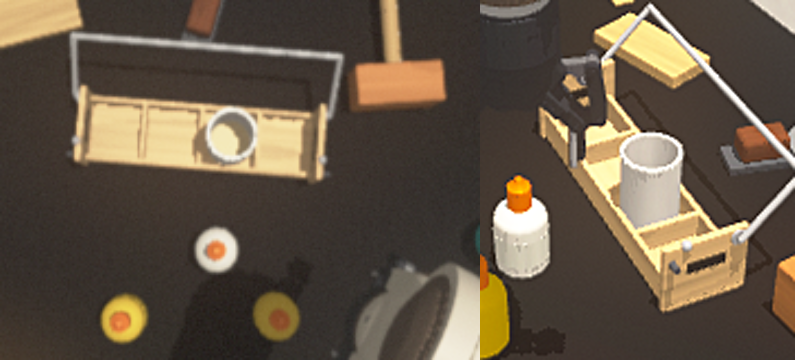

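Pot is seated in the third pocket, bottle still at (0.4206,-0.0466). Pick the bottle by its cap.

```bash
python3 - <<'E'
from h import *
b=np.array([.4206,-.0466]); R=Rd(AC)
reach([*b,.22],R); grip(.06); hold(.1)
pic("wrist","p_wrist.png")
r=movel([*b,.084],.12,max_force=6); s=st(f"down {r}")
if not r:
    grip(0.,40); hold(.2); st("grip")
    movel([*b,.14],.1); hold(.1); st("lift")
    w=pic("wrist","p2_wrist.png"); sd=pic("side","p2_side.png")
    w0=cv2.imread("pics/p_wrist.png")
    cv2.imwrite('pics/p.png',np.hstack([cv2.resize(w0,(400,300)),cv2.resize(w,(400,300))]))
    cv2.imwrite('pics/p3.png',cv2.resize(sd[140:300,180:350],None,fx=4,fy=3.5))
E
```

```text
down False 44.4 [ 0.421  -0.0466  0.0847] F [-0.2866 -0.4963  0.4253] op 0.0601
grip 45.0 [ 0.421  -0.0466  0.0845] F [ 0.2115 -0.5286  6.3652] op 0.0248
lift 45.8 [ 0.4202 -0.0466  0.1391] F [ 0.29   -0.3929 -2.5885] op 0.0246
```

View pics/p.png

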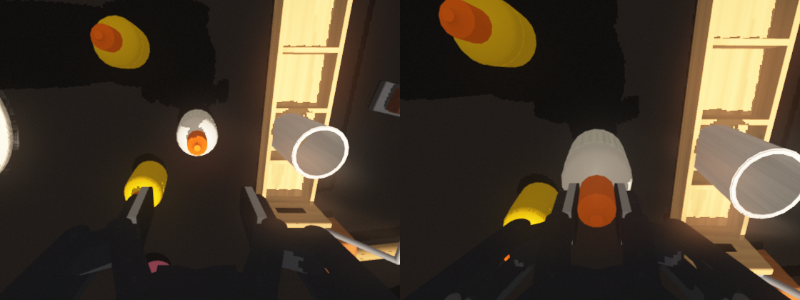

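View pics/p3.png

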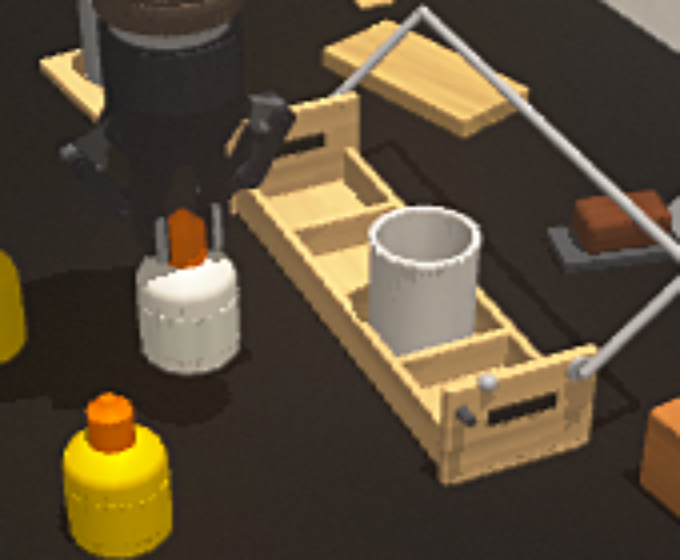

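```bash
python3 - <<'E'
from h import *
p=cad(0,.04); R=Rd(AC)
movel([.4206,-.0466,.22],.15); movel([*p,.22],.2)
movel([*p,.14],.12)
r=movel([*p,.0905],.06,max_force=8); s=st(f"down {r}")
if abs(s["position"][2]-.0925)<.005:
    grip(.05); hold(.2); st("open")
    movel([*p,.24],.15)
    reach([.40,.2,.26],Rd(20)); hold(.2); st()
    t=pic("top","q_top.png"); sd=pic("side","q_side.png")
    cv2.imwrite('pics/q.png',np.hstack([cv2.resize(t[140:300,180:400],(480,360)),cv2.resize(sd[120:300,190:350],(315,360),interpolation=cv2.INTER_CUBIC)]))
E
```

```text
down True 49.1 [0.575 0.009 0.092] F [-0.8094  0.4525  3.8303] op 0.0247
open 49.7 [0.5745 0.009  0.0913] F [ 0.6231  0.3737 -0.5512] op 0.0499
 52.1 [0.4007 0.1994 0.2596] F [ 0.8331 -0.7287  0.403 ] op 0.0501
```

View pics/q.png

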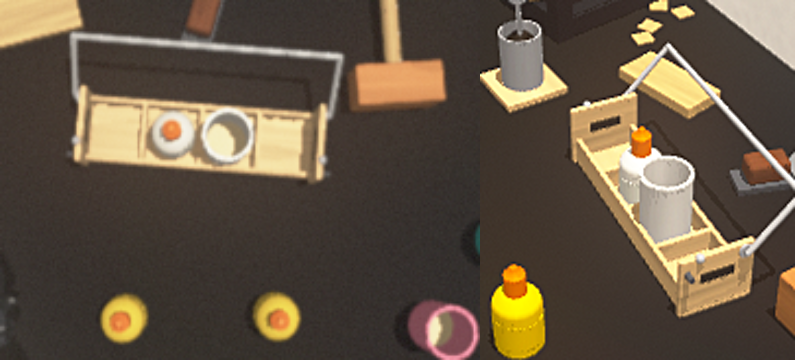

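Bottle and pot both seated upright. Now the keeper: straddle the bar over the empty right pocket (caddy y≈-115 mm) and follow its arc.

```bash
cat >> h.py <<'E'
def bar(a): return .036-.092*np.cos(a), .075+.092*np.sin(a)
E
python3 - <<'E'
from h import *
R=Rd(AC); y=-.115
x,z=bar(2.30); 
for a in np.arange(2.3,.2,-.2):
    bx,bz=bar(a); 
    if ik([*cad(bx,y),bz-.015],R) is None: print("no ik",a)
grip(.035)
reach([*cad(0,y),.26],R)
movel([*cad(x,y),.23],.2); hold(.2)
s=st(); w=pic("wrist","r_wrist.png"); t=pic("top","r_top.png")
c=camera_info("wrist"); M=np.linalg.inv(c["mount"])
T=s["ee_rot"].T
for yy in (-.14,-.115,-.09):
    q=T@(np.array([*cad(x,yy),z])-s["position"]); q=M@np.array([*q,1]); q=c["mtx"]@q[:3]; print(q[:2]/q[2])
E
```

```text
54.8 [ 0.6579 -0.154   0.2314] F [-1.0574  1.2338  0.3549] op 0.0351
[275.525  244.0284]
[275.5647 214.6651]
[275.607  183.3418]
```

View pics/r_wrist.png

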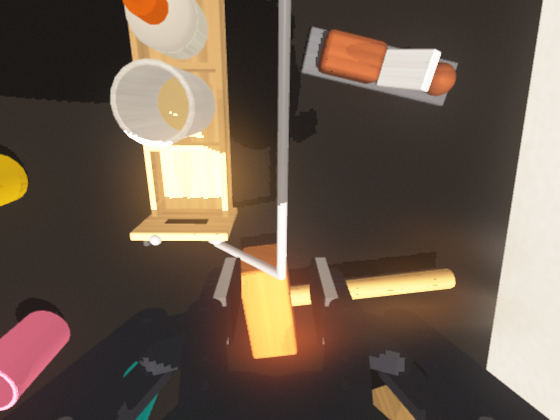

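Bar seen about 7 px (≈5 mm) further back than assumed, so the angle is ≈2.36. The mallet lies well below and clear.

```bash
python3 - <<'E'
from h import *
R=Rd(AC); y=-.115
x,z=bar(2.37)
movel([*cad(x,y),.20],.1)
r=movel([*cad(x,y),z-.014],.08,max_force=6); st(f"cage {r}")
if not r:
    off=0.
    for a in np.arange(2.25,.49,-.15):
        bx,bz=bar(a)
        # rear pad drives the bar: pads at +-17.5, bar radius 4 -> lag 13 mm
        r=movel([*cad(bx-.011,y),bz-.014],.06,max_force=15)
        s=observe(); print(round(a,2),r,s["position"],s["wrist_force"])
        if r: break
    pic("side","s_side.png"); pic("wrist","s_wrist.png"); st()
E
```

```text
cage False 56.4 [ 0.6634 -0.1546  0.1259] F [-0.2014 -0.1419 -0.1396] op 0.035
2.25 False [ 0.6442 -0.1529  0.1338] [ 3.9217 -1.1948  2.4067]
2.1 False [ 0.6322 -0.1518  0.1399] [-0.2261 -0.5125  0.0757]
1.95 False [ 0.62   -0.1507  0.1463] [ 0.9334 -0.4081 -0.4736]
1.8 False [ 0.6069 -0.1495  0.1508] [-0.5616 -0.1443 -0.6044]
1.65 False [ 0.5933 -0.1482  0.1529] [ 0.4207  0.0139 -0.2164]
1.5 False [ 0.5797 -0.147   0.1529] [ 0.3638 -0.221   0.0649]
1.35 False [ 0.5662 -0.1458  0.1508] [ 0.5967 -0.5008 -0.8635]
1.2 False [ 0.5531 -0.1446  0.1467] [ 0.0641 -0.8354 -1.1737]
1.05 False [ 0.5408 -0.1434  0.1408] [-0.1424 -0.301  -0.0564]
0.9 False [ 0.5294 -0.1424  0.1331] [-0.131   0.9263 -0.6399]
0.75 False [ 0.5193 -0.1415  0.1236] [-0.0636 -0.1435  0.6105]
0.6 False [ 0.5106 -0.1406  0.1128] [-0.3418  0.7779  0.4925]
 61.2 [ 0.5109 -0.1407  0.1131] F [0.4061 0.639  0.1228] op 0.0353
```

View pics/s_side.png

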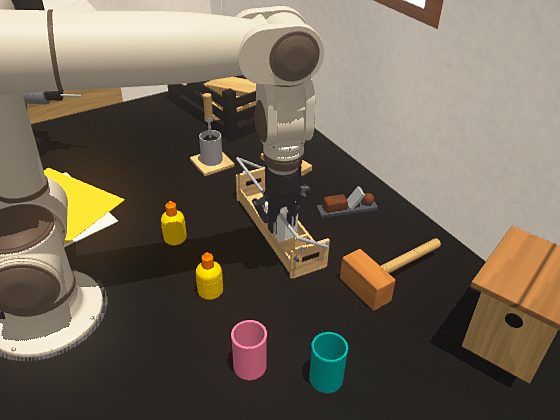

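View pics/s_wrist.png

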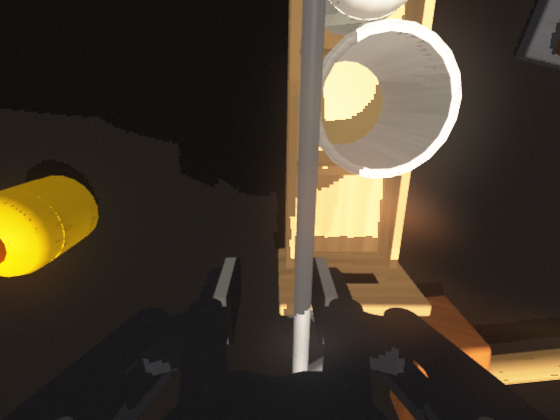

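Bar followed to about 0.6 rad, lying against the rear pad. Now push down from above with closed fingers.

```bash
python3 - <<'E'
from h import *
R=Rd(AC); y=-.115
s=observe(); movel([*s["position"][:2],.20],.15)
grip(0.0,40)
movel([*cad(-.046,y),.18],.15)
hold(.3)
for a in (.6,.45,.3,.2,.1):
    bx,bz=bar(a); r=movel([*cad(bx-.003,y),bz+.003],.05,max_force=20); st(f"{a} {r}")
    if r: break
r=movel([*cad(-.059,y),.066],.03,max_force=18); st(f"end {r}")
hold(.2); st()
movel([*cad(-.059,y),.20],.15)
reach([.35,.25,.28],Rd(35)); hold(.3); st()
t=pic("top","u_top.png"); sd=pic("side","u_side.png")
cv2.imwrite('pics/u.png',np.hstack([cv2.resize(t[140:300,180:400],(480,360)),cv2.resize(sd[120:300,190:350],(315,360),interpolation=cv2.INTER_CUBIC)]))
E
```

```text
0.6 False 64.1 [ 0.5191 -0.1415  0.1303] F [-0.0758  0.4806  0.4872] op 0.0001
0.45 False 64.5 [ 0.5116 -0.1407  0.1177] F [ 0.3199  0.8    -0.3219] op 0.0
0.3 False 65.0 [ 0.5066 -0.1403  0.1048] F [-0.093  -0.0253  0.2728] op 0.0002
0.2 False 65.3 [ 0.5043 -0.1401  0.0958] F [-0.7375 -0.0971  0.5407] op -0.0002
0.1 False 65.6 [ 0.503  -0.14    0.0868] F [ 0.1242  0.2502 -0.4597] op 0.0003
end True 66.1 [ 0.5036 -0.1402  0.0785] F [-4.03    1.691  10.5553] op -0.0001
 66.3 [ 0.5036 -0.1402  0.0785] F [-4.0668  1.3461 12.017 ] op 0.0
 69.1 [0.3503 0.2496 0.2799] F [-0.0779  1.0509 -0.3088] op -0.0001
```

View pics/u.png

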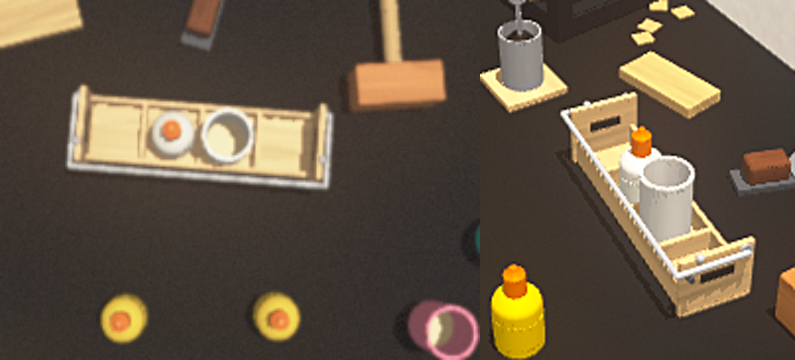

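Keeper appears shut over the front. Triangulating its bar to confirm, plus full-picture check.

```bash
python3 - <<'E'
from h import *
t=cv2.imread('pics/u_top.png'); s=cv2.imread('pics/u_side.png')
f=lambda u,v:(180+u*220/480,140+v*160/360); g=lambda u,v:(190+(u-480)*160/315,120+v*.5)
for a,b,y in (((70,166),(565,113),.168),((327,186),(680,277),-.168)): 
    p,e=tri(f(*a),g(*b)); print(p,e,"shut expected",cad(-.056,y),.075)
cv2.imwrite('pics/v.png',np.hstack([cv2.resize(t[170:225,200:340],(700,275),interpolation=cv2.INTER_CUBIC)]))
cv2.imwrite('pics/v2.png',cv2.resize(s[160:285,225:335],None,fx=5,fy=4.7,interpolation=cv2.INTER_CUBIC))
E
```

```text
[0.5337 0.1421 0.082 ] 0.005264761452997123 shut expected [0.5315 0.1416] 0.075
[ 0.5002 -0.1993  0.0804] 0.004221022091638955 shut expected [ 0.501 -0.193] 0.075
```

View pics/v2.png

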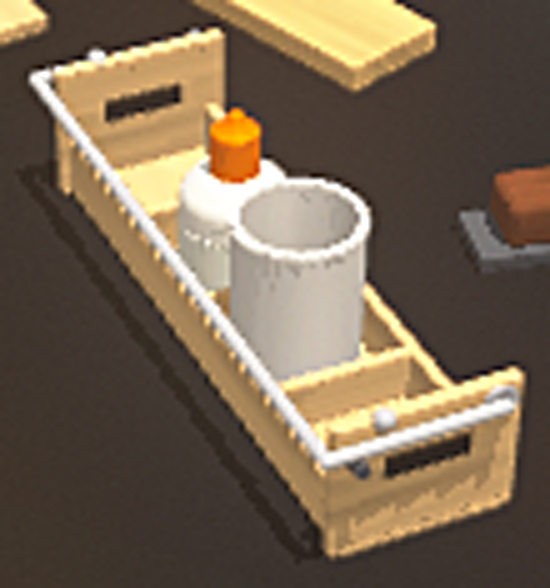

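View pics/u_top.png

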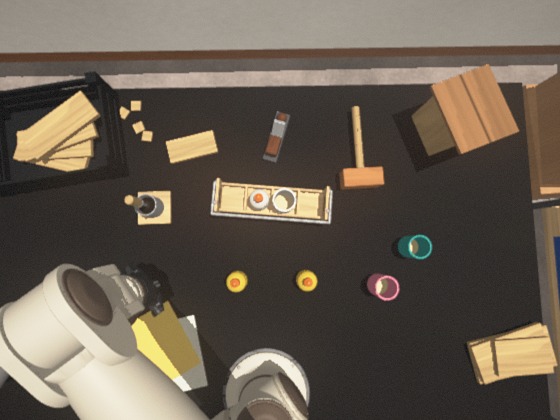

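View pics/u_side.png

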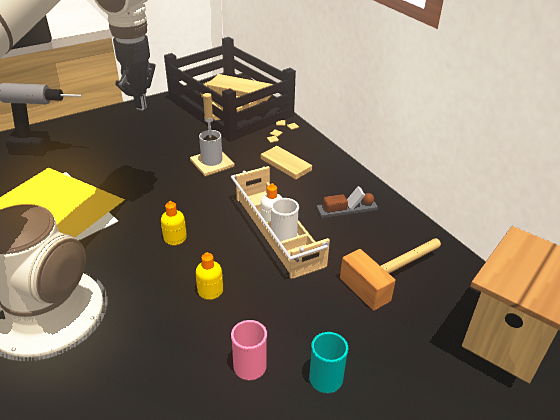

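Everything looks right; the triangulated bar height (80–82 mm, with 4–5 mm ray gap) is too coarse, so I'll probe the bar by touch at the other side and press once more.

```bash
python3 - <<'E'
from h import *
R=Rd(AC); y=.115
reach([*cad(-.057,y),.2],R); movel([*cad(-.057,y),.10],.1); hold(.4)
r=movel([*cad(-.057,y),.066],.015,max_force=4); st(f"touch {r}")
r=movel([*cad(-.057,y),.066],.02,max_force=18); hold(.2); st(f"press {r}")
movel([*cad(-.057,y),.2],.12)
reach([.35,.25,.28],Rd(35)); hold(.3); st()
t=pic("top","w_top.png"); sd=pic("side","w_side.png")
cv2.imwrite('pics/w.png',np.hstack([cv2.resize(t[140:300,120:400],(440,360)),cv2.resize(sd[90:300,180:350],(340,360),interpolation=cv2.INTER_CUBIC)]))
E
```

```text
touch True 73.1 [0.5257 0.0889 0.0788] F [-1.2331 -0.0857  5.2808] op -0.0001
press True 73.6 [0.5259 0.0889 0.0785] F [-3.22   -0.5601  9.6075] op -0.0004
 76.1 [0.3505 0.2496 0.2796] F [ 0.6136  0.3171 -0.7463] op -0.0
```

View pics/w.png

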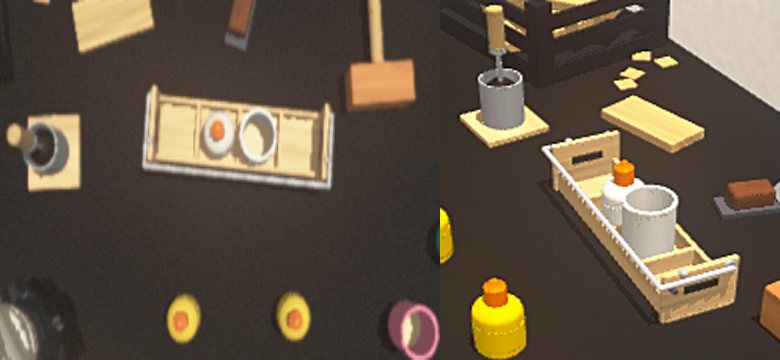

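Bar top touched at 78.8 mm (shut: 79 mm) on the stop. Handing in.

```bash
python3 -c "
from bench import *
print(hand_in())"
```

```text
the job is handed in; nothing more can be done
None
```

The job is finished and handed in at about 76 s of the 210 s allowed.

- **Scrubbing:** I scrubbed the pot with five full strokes. Each one stopped on contact at the pot's floor and came back up until the bristles were clear of the rim. The brush stands back in its tin.
- **Packing:** The pot and the only white bottle present sit upright in the two middle pockets. Both came down to floor height within about 1 mm.
- **Keeper bar:** I swung it over to the front and pressed it home. Touching it on the left and pressing it on both sides put its top at 78.5–78.8 mm, where the shut position is 79 mm.
- **Left alone:** In the last pictures the plane, mallet, offcut and coloured look-alikes are still in their places.

**Checks that disagreed:**
- The camera estimate of the bar's height was 80–82 mm, with a 4–5 mm mismatch between the two views. That was too coarse to settle it, so I relied on the touch readings.
- On the way down, the expected catch resistance of 2–4 N did not show in the few force readings I took. The press ended firmly on the stop.
- During scrubbing the pot moved about 1.5 mm and the brush tilted slightly in the grip. I re-measured both before carrying on.

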